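# Slide a heavy battery home in the bench rack and bar it in

## Task

Put the loose battery away in the empty right-hand bay of the battery rack: it is heavy and tall, so push it low down with the fingertips and let it slide upright, never tipping it, until it stands square and fully home against the rack's back stop. Then push that bay's steel retaining bar round with a fingertip until it is fully closed across the front of the battery, and come away. Grip and lift nothing, and leave the parked battery and the things around the rack where they are.

Things in the scene. Friction and masses are not known exactly. Their poses are not given: they have to be found in the camera images.
- battery: Loose battery to put away: black case, grey lid, 71 mm deep (x) x 114 mm wide (y) x 130 mm tall, two metal terminals 14 mm high on top near its -x side. About 2.3 kg; friction on the bench about 0.6: slides at 10 to 19 N, tips if pushed higher than about 50 mm above the bench. Origin: centre of its underside, z up. Its -x face (paper label) looks roughly at the robot, its +x face at the bay.
- rack: Fixed grey steel rack, two bays side by side, open towards -x; the bench top is their floor. Origin: where the centre of the battery's underside stands when fully home in the empty bay (the right-hand one, on the -y side); x points into the bay, y left. Back stop: face at x = +35.5 mm, 60 mm high. The other bay is the same, 190 mm to +y, with the parked battery behind its own closed bar.
- bay_mouth (a point): Middle of the empty bay's mouth on the bench, 105 mm before the rack's origin, same axes. The side guides (4 mm steel, 28 mm high) begin here with inner faces 82 mm to either side, and narrow over 35 mm to straight guides with inner faces 64 mm to either side (7 mm clearance each side of the battery), up to the back stop. A narrow push lets the battery turn; two spread fingertips keep it square.
- bar_pivot (a point): Foot of the upright post (14 mm thick, 70 mm high) on which the empty bay's retaining bar turns: at x = -48.5 mm, y = -105 mm in the rack's frame, on the bench, same axes as the rack. The other bay's post stands 190 mm to +y of it.
- bar (a joint): Angle of the retaining bar about its post, rad. 0 = fully closed (stop): it lies along the rack's +y, its inner face 8 mm clear of a battery that is home. Grows as it opens, anticlockwise from above: at 1.57 it points to the rack's -x, beyond that leans off to the right; starts at 1.75 to 2.1, limit 2.3. Stiff: it stays where it is left; under 2 N near its end turns it.
- bar_end (a point): Point on the retaining bar's centre line, 105 mm from the pivot, 50 mm above the bench. The bar is bright steel, 10 mm thick, 16 mm high (42 to 58 mm above the bench), and reaches 120 mm from the pivot. Axes: y along the bar away from the pivot, x across it, towards the battery when closed, z up.
- parked: A second battery of the same kind and size, already parked in the left-hand bay; leave it alone. Origin: centre of its underside.
- spray: Spray can, 52 mm across, 150 mm tall, on the bench right of the rack; leave it alone. Origin: centre of its underside.
- grease: Squat grease jar, 60 mm across, 55 mm tall, on the bench before the parked battery; leave it alone. Origin: centre of its underside.
- wrench: Steel wrench, 170 mm long, lying on the bench left of the work; leave it alone. Origin: under its middle, its length along its own x.

How it is judged:
By the outcome, as a careful person would: the job done as asked, in the order asked, and still so for the second after the job is handed in, with the robot touching nothing.
It also fails if it takes over 58 s, if anything falls off the work surface, if the arm or the gripper's body presses on something with over 40 N, if the wrist force passes 120 N, or if a joint passes its speed limit or range.

## Robot

A 6-joint arm with a two-finger parallel gripper is mounted at the origin on the work surface. World frame = base frame: x ahead of the robot, y to its left, z up, the work surface at z = 0. Lengths are in m, angles in rad, forces in N, time in s.
With the tool pointing down it reaches from about 0.35 to 0.925 m from the base axis. Payload 6.4 kg.
Tool frame: the origin (TCP) lies midway between the tips of the shut fingers; the grasp point (between the pads) lies 19 mm behind it; z points along the fingers, y is the direction in which the jaws open and shut (so a half turn about z gives the same grasp; the last joint's range is limited). The gripper opens to 85 mm and grips with 20 to 120 N. Pads are 22 mm wide; open, the fingers measure 114 mm over their backs; the gripper's body (76 mm by 85 mm) begins 54 mm behind the grasp point. The pads swing forward as they close: fully open they stand 13 mm farther back than shut.
Start: joints at [-1.469, 0.245, 1.558, -0, 1.339, -0.174], TCP at [0.177, -0.625, 0.231] pointing down, gripper open.
Joint ranges: [-3.13, 3.13], [-1.02, 2.26], [0.13, 2.54], [-0.95, 4.09], [0.21, 2.88], [-2.74, 2.74]. Speed limits (rad/s): [2.57, 2.57, 3.14, 3.14, 3.14, 3.14].

## Interface

Orientations are given as a unit quaternion [w, x, y, z].
In Python, from workcell import * gives the robot as it stands. The module is installed in compiled form; this text tells all that it offers.
- The arm moves only by the tool arm_command, never from a script. Its argument "deltas" is a list that holds one entry, the list of rows, each a list of 4 numbers: the shift along the tool's x, y, z in mm, then the turn about the tool's z in rad. A call has exactly 5 rows; each row shifts and turns the commanded pose from where the row before left it, along the tool's axes as they then stand; what a row does not reach is not made up. A row lasts 1/8 s, in which the tool goes at most 62.5 mm and 10.7 degrees, less where a joint would pass 70% of its speed; a pose out of reach is approached as far as the arm can. A call with a gripper value outside its range is refused whole. "jaw" is the closure, from 0 (fully open) to 1 (shut), set as the call begins (left out, the last holds). The fingers move at their own pace and stop on an object; "grip_force" is the grip in N (left out, the last holds). Time passes only in rows, so rows that do not move let the fingers close, or fill a call up. It gives the time, the measured TCP pose, the force and the opening at its end, in the units of the state.
- get_state(): the state, without advancing time (a new reading comes with each control period).
- snapshot(name): name is "scene" or "top" or "wrist"; returns (picture, depth): 420x560x3 uint8, red, green, blue; 420x560 float32, m along the optical axis (not along the pixel's ray), 0 where there is no reading.
- camera_model(name): a dict with "intrinsics" (3x3 intrinsics, pixels), "k1" (the pictures are not rectified: a ray, as slopes to the right and down, at radius r is drawn at 1 + k1 r^2 times it, then the intrinsics apply), "extrinsics" (4x4, takes a point from world to camera coordinates); the wrist camera has in their place "mount" (4x4, takes a point from camera to tool coordinates, whose origin is the TCP and whose axes are the flange's). Camera axes: x right, y up, looking along -z (the intrinsics and any distortion apply to the point x, -y, -z); pixel columns grow to the right and rows downward; lengths in m; the calibration is good to about 2 mm. A picture is of the moment at which its call begins: read the wrist's pose just before it. camera_model takes no time and is no camera call.
- job_done(): hands the job in, once; it reports no verdict.
Trained networks look in the newest picture that a camera, given by its name, has taken for a name from the list of things; names that differ only in an ending like _2 or _b are one class to them, and where a whole thing is asked for, a point or a joint stands for the part that bears it (a point fixed in the world has none). Each returns a list of dicts, best first, with "p" (0 to 1); they miss things now and then, are a little off and sometimes report something else, mostly with a low value. They report only what shows in the picture. A call takes as long as a camera call.
- boxes_of(camera, target): "extent" ([left, top, right, bottom] as shares, 0 to 1, of the picture: columns of its width, rows of its height, round what is visible of it).
- place_of(camera, target): "position" ([column, row] as shares, 0 to 1, of the picture: columns of its width, rows of its height: a listed point, or the origin of a listed thing).
The state is a dict: "clock": time; "joint_positions": joint angles; "qd": joint speeds; "joint_torque": joint torques, N m; "position": TCP position; "tool_rot": TCP orientation; "ft_force": force on the tool from outside, world axes, zero at the start; "torque": the same for the moment, N m; "finger_gap": finger opening in m.
Only numpy, scipy, OpenCV 4.12 (cv2) and the standard library are available. Lean on these libraries where they do the work, as an engineer would, in place of code of your own. Each camera call takes 0.05 s, during which the arm holds its last target.

## Working session

There is one attempt and no reset: what is moved stays moved. The work goes in short steps, Python scripts to look and compute and a tool call to move; the robot and the scene stay as the last step left them, time stands still between calls to the robot, and variables do not carry over. Pictures are saved under pics/ and viewed, and the job is handed in when it is done.

Besides the shell and the picture viewer there is one more tool, called as name(argument=value, ...), one argument or row to a line, values as JSON. arm_command: Moves the arm, as the interface text tells. Its arguments: {"type":"object","properties":{"deltas":{"type":"array","items":{"type":"array","items":{"type":"array","items":{"type":"number"}}}},"jaw":{"type":"number"},"grip_force":{"type":"number"}},"required":["deltas"]}

```bash
mkdir -p pics; cat > h.py <<'E'
from workcell import *
import numpy as np, cv2
def save(cam,name):
    im,d=snapshot(cam); cv2.imwrite(f'pics/{name}.png',cv2.cvtColor(im,cv2.COLOR_RGB2BGR)); return im,d
def ray(cam,u,v):
    m=camera_model(cam);K=np.array(m["intrinsics"]);k=m["k1"]
    p=cv2.undistortPoints(np.array([[[u,v]]],float),K,np.array([k,0,0,0,0.]))[0,0]
    E=np.array(m["extrinsics"]);R=E[:3,:3];t=E[:3,3]
    d=np.array([p[0],-p[1],-1.]);return -R.T@t, R.T@d
def onplane(cam,u,v,z):
    o,d=ray(cam,u,v);return o+d*(z-o[2])/d[2]
def depthpt(cam,u,v,dep):
    o,d=ray(cam,u,v);return o+d*dep
E
python3 - <<'E'
from h import *
s=get_state();print(s)
for c in("scene","top"):
    im,d=save(c,c+'0'); np.save(c+'0.npy',d)
    for t in("battery","rack","bay_mouth","bar_pivot","bar_end","parked","spray","grease","wrench"):
        r=place_of(c,t)
        for q in r[:2]:
            u,v=q["position"][0]*560,q["position"][1]*420
            print(c,t,round(q["p"],2),round(u,1),round(v,1),onplane(c,u,v,0.05 if t=="bar_end" else 0).round(4))
E
```

```text
{'clock': 0.0, 'joint_positions': array([-1.46910734e+00,  2.45797996e-01,  1.55902955e+00, -4.30750090e-07,
        1.33869913e+00, -1.74090981e-01]), 'qd': array([ 0.00020249, -0.00285567, -0.00063283,  0.00041992,  0.00031278,
       -0.00038174]), 'joint_torque': array([ 5.20551166e-04, -4.29511034e+01, -3.26126575e+01, -1.58238067e-04,
        5.44387673e-03,  5.53874173e-06]), 'position': array([ 0.17694654, -0.62486631,  0.23018225]), 'tool_rot': array([-9.66388091e-04,  9.90507760e-01,  1.37453418e-01,  3.47898145e-05]), 'ft_force': array([ 0.26744715,  0.27670701, -0.75252478]), 'torque': array([0.03077352, 0.00989341, 0.01523112]), 'finger_gap': 0.0858064145228835}
scene battery 0.65 241.2 223.0 [0.4995 0.0135 0.    ]
scene battery 0.46 249.6 266.3 [ 0.6252 -0.0826  0.    ]
scene rack 0.61 293.9 254.2 [0.6787 0.0161 0.    ]
scene rack 0.28 215.1 317.4 [ 0.6718 -0.2326  0.    ]
scene bar_pivot 0.72 246.6 267.1 [ 0.6218 -0.0891  0.    ]
scene bar_end 0.69 209.6 237.8 [ 0.5244 -0.1111  0.05  ]
scene parked 0.84 335.1 212.8 [0.6637 0.2108 0.    ]
scene spray 0.77 214.3 319.3 [ 0.6741 -0.2368  0.    ]
scene grease 0.61 290.8 195.5 [0.5218 0.1921 0.    ]
scene wrench 0.59 297.3 171.2 [0.4563 0.3021 0.    ]
top battery 0.61 288.0 245.0 [0.4992 0.018  0.    ]
top bar_pivot 0.96 331.2 189.9 [ 0.6297 -0.0911  0.    ]
top bar_end 0.62 344.1 229.8 [ 0.5293 -0.1111  0.05  ]
top parked 0.69 207.8 178.4 [0.6666 0.2077 0.    ]
top spray 0.78 389.3 166.7 [ 0.6821 -0.234   0.    ]
top grease 0.78 219.2 231.4 [0.5367 0.1828 0.    ]
top wrench 0.75 167.0 262.4 [0.4663 0.3091 0.    ]
```

View pics/scene0.png

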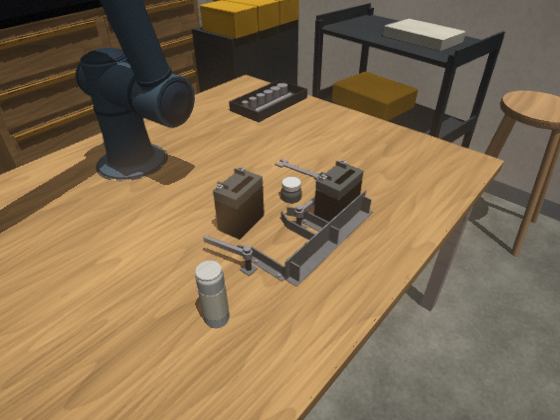

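View pics/top0.png

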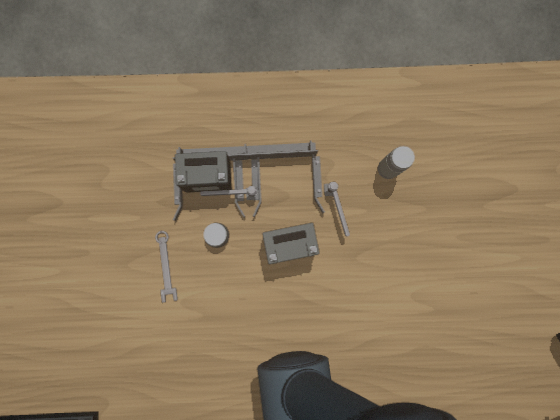

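```bash
cat >> h.py <<'E'
def cloud(cam,d):
    v,u=np.mgrid[0:420,0:560]; m=camera_model(cam);K=np.array(m["intrinsics"])
    p=cv2.undistortPoints(np.stack([u,v],-1).reshape(-1,1,2).astype(float),K,np.array([m["k1"],0,0,0,0.]))[:,0]
    c=np.c_[p[:,0],-p[:,1],-np.ones(len(p))]*d.reshape(-1,1)
    E=np.array(m["extrinsics"]);return ((c-E[:3,3])@E[:3,:3]).reshape(420,560,3)
def lid(P,x0,x1,y0,y1,zl=0.118,zh=0.138):
    M=(P[...,2]>zl)&(P[...,2]<zh)&(P[...,0]>x0)&(P[...,0]<x1)&(P[...,1]>y0)&(P[...,1]<y1)
    q=P[M]; r=cv2.minAreaRect((q[:,:2]*1000).astype(np.float32)); return r,len(q),q[:,2].mean()
E
python3 - <<'E'
from h import *
d=np.load('top0.npy');P=cloud('top',d)
print(np.median(P[300:340,100:200,2]), (d==0).mean(), P[300:340,100:200,2].std())
print(lid(P,.4,.58,-.09,.11)); print(lid(P,.6,.78,.1,.3))
# back stop top at z .06
for zc,(a,b) in {'stop':(.045,.07)}.items():
    M=(P[...,2]>a)&(P[...,2]<b)&(P[...,0]>.68)&(P[...,0]<.78)&(P[...,1]>-.1)&(P[...,1]<.1)
    q=P[M]; print(len(q), np.polyfit(q[:,1],q[:,0],1), q.min(0),q.max(0))
    for y in np.arange(-.08,.1,.02):
        w=q[abs(q[:,1]-y)<.01]; print(y.round(2), w[:,0].min().round(4),w[:,0].max().round(4)) if len(w) else 0
# bar z 42..58
M=(P[...,2]>.042)&(P[...,2]<.066)&(P[...,0]>.48)&(P[...,0]<.63)&(P[...,1]>-.18)&(P[...,1]<-.07)
q=P[M]; print('bar',len(q),cv2.minAreaRect((q[:,:2]*1000).astype(np.float32)))
M=(P[...,2]>.015)&(P[...,2]<.04)&(P[...,0]>.55)&(P[...,0]<.72)&(P[...,1]>-.1)&(P[...,1]<.11)
q=P[M]; 
im=cv2.imread('pics/top0.png')[130:300,150:420]; cv2.imwrite('pics/crop0.png',cv2.resize(im,None,fx=2.9,fy=2.9,interpolation=3))
E
```

```text
-0.0009052151327686904 0.003813775510204082 0.07623505738620809
(((500.5823974609375, 16.234729766845703), (70.70357513427734, 113.9124526977539), 9.6105318069458), 1600, np.float64(0.1295456356056314))
(((670.6280517578125, 208.25643920898438), (71.72673034667969, 116.38104248046875), 1.2874749898910522), 1587, np.float64(0.12972788716153968))
209 [-0.06256367  0.71663404] [ 0.71026235 -0.05676663  0.04505479] [0.74233687 0.09966529 0.06476944]
-0.06 0.7136 0.7179
-0.04 0.7138 0.7423
-0.02 0.7132 0.718
0.0 0.7119 0.717
0.02 0.7123 0.7167
0.04 0.7117 0.7158
0.06 0.7114 0.7159
0.08 0.711 0.7148
bar 265 ((574.6940307617188, -105.9344482421875), (119.6347885131836, 21.122331619262695), 17.721214294433594)
```

View pics/crop0.png

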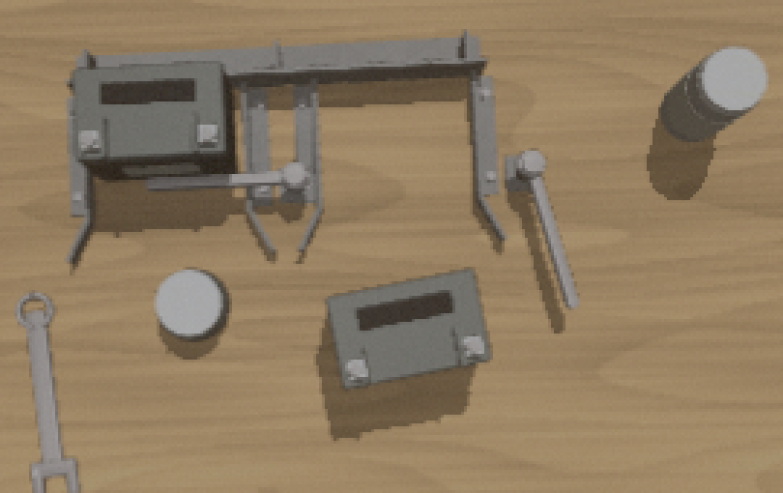

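```bash
python3 - <<'E'
from h import *
d=np.load('top0.npy');P=cloud('top',d)
# profile across guides at x 0.64..0.70
for x in (.645,.66,.675,.69):
    M=(abs(P[...,0]-x)<.003)&(P[...,1]>-.12)&(P[...,1]<.14)&(P[...,2]>.018)&(P[...,2]<.04)
    print(x,np.sort(P[M][:,1]).round(4))
M=(P[...,2]>.062)&(P[...,2]<.085)&(P[...,0]>.59)&(P[...,0]<.66)&(P[...,1]>-.13)&(P[...,1]<-.06)
q=P[M];print('post',len(q),q.mean(0),q.min(0),q.max(0))
M=(P[...,2]>.062)&(P[...,2]<.085)&(P[...,0]>.59)&(P[...,0]<.66)&(P[...,1]>.06)&(P[...,1]<.13)
q=P[M];print('post2',len(q),q.mean(0),q.min(0),q.max(0))
M=(P[...,2]>.045)&(P[...,2]<.066)&(P[...,0]>.50)&(P[...,0]<.61)&(P[...,1]>-.18)&(P[...,1]<-.09)
q=P[M];f=np.polyfit(q[:,0],q[:,1],1);print('bar',len(q),f,np.polyval(f,.629),q.min(0),q.max(0))
E
```

```text
0.645 [-0.0505 -0.0503 -0.048  -0.048   0.0809  0.081   0.0832  0.0833  0.0834
  0.1381  0.1382  0.1383]
0.66 [-0.0507 -0.0504 -0.0503 -0.0482 -0.0482 -0.048   0.0805  0.0805  0.0806
  0.0828  0.0829  0.14  ]
0.675 [-0.0511 -0.0509 -0.0492 -0.0491 -0.0488 -0.0472  0.0824  0.0824  0.0826
  0.1394  0.1398]
0.69 [-0.0494 -0.0493 -0.0492 -0.0471 -0.047  -0.0468  0.0819  0.0821  0.0845
  0.0845  0.1392  0.1396]
post 49 [ 0.6314291  -0.08896267  0.06817876] [ 0.62282285 -0.09677848  0.06262576] [ 0.63967566 -0.08025785  0.07216968]
post2 55 [0.62646573 0.10133609 0.06869189] [0.61729475 0.09210717 0.06217043] [0.6353727  0.124872   0.07664084]
bar 206 [ 0.24896025 -0.24582644] -0.08923044826552831 [ 0.51648885 -0.12164247  0.04531658] [ 0.60965822 -0.09051436  0.06348677]
```

```bash
python3 - <<'E'
from h import *
print(np.array(camera_model('wrist')['mount']).round(4)); save('wrist','w0')
E
```

```text
[[ 1.700e-03  9.638e-01  2.668e-01  6.720e-02]
 [ 1.000e+00 -1.700e-03 -2.000e-04  7.000e-04]
 [ 3.000e-04  2.668e-01 -9.638e-01 -1.431e-01]
 [ 0.000e+00  0.000e+00  0.000e+00  1.000e+00]]
```

View pics/w0.png

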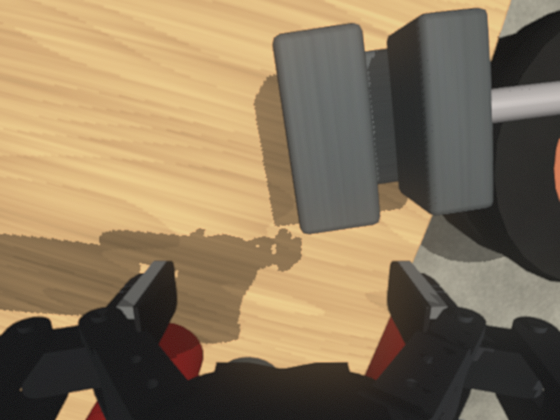

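```bash
cat >> h.py <<'E'
def wcloud(d):
    v,u=np.mgrid[0:420,0:560]; m=camera_model('wrist');K=np.array(m["intrinsics"])
    p=cv2.undistortPoints(np.stack([u,v],-1).reshape(-1,1,2).astype(float),K,np.array([m["k1"],0,0,0,0.]))[:,0]
    c=np.c_[p[:,0],-p[:,1],-np.ones(len(p))]*d.reshape(-1,1)
    M=np.array(m["mount"]);return (c@M[:3,:3].T+M[:3,3]).reshape(420,560,3)
E
python3 - <<'E'
from h import *
im,d=snapshot('wrist');T=wcloud(d)*1000
print((d==0).mean())
q=T[(d>0)].reshape(-1,3);q=q[q[:,2]<30]
for z in range(-110,25,8):
    w=q[(q[:,2]>=z)&(q[:,2]<z+8)]
    if len(w): print(z,len(w),'y',w[:,1].min().round(1),w[:,1].max().round(1),'x',w[:,0].min().round(1),w[:,0].max().round(1))
for u,v in((160,265),(130,315),(175,290),(90,320),(20,330),(5,380),(535,330),(270,370),(450,310),(410,265)): print(u,v,T[v,u].round(1))
E
```

```text
0.004226190476190476
-102 3481 y -27.4 29.1 x 13.3 21.2
-94 7980 y -60.0 61.6 x 1.9 20.2
-86 11081 y -65.6 65.8 x -7.1 18.0
-78 7545 y -72.1 72.9 x -12.9 17.8
-70 9948 y -74.3 75.8 x -13.1 15.5
-62 2207 y -73.4 74.0 x -10.9 14.3
-54 1408 y -54.0 55.5 x -0.6 12.1
-46 1666 y -56.0 57.4 x -11.3 11.8
-38 1591 y -55.9 57.5 x -12.0 11.5
-30 1349 y -55.7 57.4 x -11.5 11.6
-22 821 y -54.6 55.3 x -11.5 11.4
-14 26 y -42.3 43.9 x -9.3 7.7
160 265 [ 10.8 -44.4 -22.3]
130 315 [  8.  -44.3 -51.7]
175 290 [ -3.2 -41.8 -15.8]
90 320 [ 11.6 -51.7 -60.4]
20 330 [ 12.2 -67.9 -67.4]
5 380 [ 10.8 -60.3 -84.2]
535 330 [  67.2    0.7 -143.1]
270 370 [  9.9  -1.8 -76.2]
450 310 [ 12.1  48.8 -55.5]
410 265 [ 10.7  48.7 -22. ]
```

```bash
cat >> h.py <<'E'
from scipy.spatial.transform import Rotation as Ro
O=np.array([.676,.017]);PSI=.023
def r2w(x,y,psi=PSI): c,s=np.cos(psi),np.sin(psi); return O+np.array([c*x-s*y,s*x+c*y])
def w2r(p): c,s=np.cos(PSI),np.sin(PSI);d=np.asarray(p)[:2]-O;return np.array([c*d[0]+s*d[1],-s*d[0]+c*d[1]])
def yhead(q=None):
    q=get_state()['tool_rot'] if q is None else q
    R=Ro.from_quat([q[1],q[2],q[3],q[0]]).as_matrix();return np.arctan2(R[1,1],R[0,1])
def plan(x,y,z,head,n=5,start=None):
    s=get_state();p=s['position'] if start is None else np.array(start[:3]);h=yhead() if start is None else start[3]
    t=np.array([x,y,z]);dh=(head-h)/n
    for i in range(n):
        d=(t-p)/n
        c,sn=np.cos(h),np.sin(h) # tool y=(c,sn); tool x = y x z = (-sn, c)
        print([round(float(1000*(-sn*d[0]+c*d[1])),1),round(float(1000*(c*d[0]+sn*d[1])),1),round(float(-1000*d[2]),1),round(-dh,3)])
        h+=dh
E
python3 -c "
from h import *
print(yhead()); plan(.37,.047,.20,.023,15)"
```

```text
-1.295021746478934
[24.6, -39.6, 2.1, np.float64(-0.088)]
[28.0, -37.3, 2.1, np.float64(-0.088)]
[31.1, -34.7, 2.1, np.float64(-0.088)]
[34.1, -31.9, 2.1, np.float64(-0.088)]
[36.7, -28.7, 2.1, np.float64(-0.088)]
[39.1, -25.4, 2.1, np.float64(-0.088)]
[41.2, -21.9, 2.1, np.float64(-0.088)]
[43.0, -18.2, 2.1, np.float64(-0.088)]
[44.4, -14.3, 2.1, np.float64(-0.088)]
[45.5, -10.4, 2.1, np.float64(-0.088)]
[46.2, -6.4, 2.1, np.float64(-0.088)]
[46.6, -2.3, 2.1, np.float64(-0.088)]
[46.6, 1.8, 2.1, np.float64(-0.088)]
[46.3, 5.9, 2.1, np.float64(-0.088)]
[45.6, 9.9, 2.1, np.float64(-0.088)]
```

arm_command(
  deltas=[
    [[24.6, -39.6, 2, -0.088], [28, -37.3, 2, -0.088], [31, -34.7, 2, -0.088], [34, -32, 2, -0.088], [37, -29, 2, -0.088]],
  ],
  jaw=0,
)

```text
clock: 1.72
position: [0.2415, -0.3996, 0.2214]
tool_rot: [0.0, 0.936, 0.352, 0.0]
ft_force: [0.3, 1.2, -0.4]
finger_gap: 0.0852
```

arm_command(
  deltas=[
    [[39, -25, 2, -0.088], [41, -22, 2, -0.088], [43, -18, 2, -0.088], [44, -14, 2, -0.088], [45.5, -10, 2, -0.088]],
  ],
)

```text
clock: 2.35
position: [0.3061, -0.1766, 0.2115]
tool_rot: [0.001, 0.837, 0.547, 0.0]
ft_force: [1.5, -0.4, -0.0]
finger_gap: 0.0855
```

arm_command(
  deltas=[
    [[46, -6, 2, -0.088], [46.6, -2, 2, -0.088], [46.6, 2, 2, -0.088], [46, 6, 2, -0.088], [45.6, 10, 2, -0.088]],
  ],
)

```text
clock: 2.98
position: [0.371, 0.0472, 0.2017]
tool_rot: [0.001, 0.697, 0.717, 0.0]
ft_force: [1.2, -0.1, 0.6]
finger_gap: 0.0857
```

```bash
python3 -c "
from h import *
s=get_state();print(s['position'],s['joint_positions'],yhead(),s['ft_force']); 
plan(.37,.047,.02,.023,5)"
```

```text
[0.37103488 0.04719147 0.20169717] [-1.79203767e-01 -4.47867002e-01  2.25213509e+00 -1.16174443e-04
  1.33566793e+00 -2.07213307e-01] 0.0280368727622443 [ 1.24044357 -0.08987489  0.58517837]
[-0.0, -0.2, 36.3, np.float64(0.001)]
[-0.0, -0.2, 36.3, np.float64(0.001)]
[-0.0, -0.2, 36.3, np.float64(0.001)]
[-0.0, -0.2, 36.3, np.float64(0.001)]
[-0.0, -0.2, 36.3, np.float64(0.001)]
```

arm_command(
  deltas=[
    [[0, 0, 36, 0], [0, 0, 36, 0], [0, 0, 36, 0], [0, 0, 36, 0], [0, 0, 30, 0]],
  ],
)

```text
clock: 3.6
position: [0.3705, 0.0457, 0.0263]
tool_rot: [0.0, 0.698, 0.716, 0.0]
ft_force: [0.7, -0.2, 0.5]
finger_gap: 0.0853
```

```bash
python3 -c "
from h import *
s=get_state();print(s['position'],s['joint_positions'],yhead(),s['ft_force']); 
save('scene','s1');save('top','t1')
im=cv2.imread('pics/s1.png')[110:310,100:340]; cv2.imwrite('pics/s1c.png',cv2.resize(im,None,fx=3,fy=3,interpolation=3))
"
```

```text
[0.37050703 0.04570312 0.02626609] [-1.83679808e-01 -1.03192303e-01  2.35765940e+00  3.52122965e-05
  8.87057174e-01 -2.08771645e-01] 0.025069593948844535 [ 0.70253881 -0.16551193  0.52607894]
```

View pics/s1c.png

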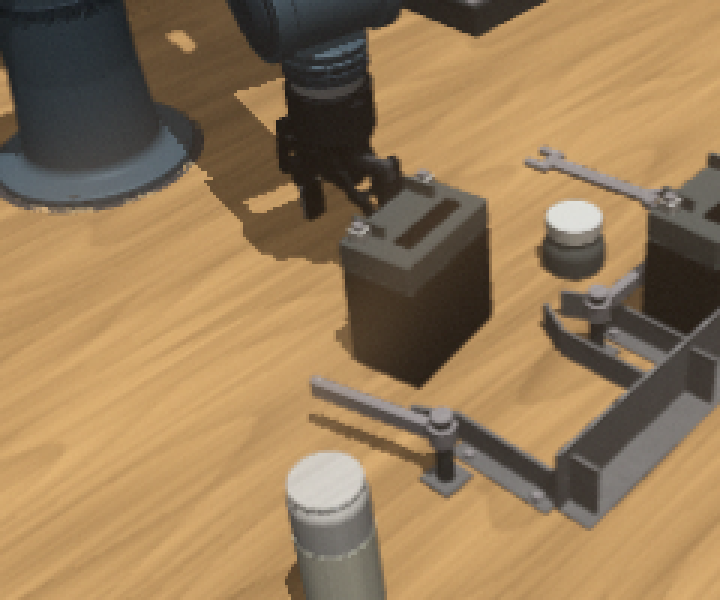

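The gripper hangs just behind the battery (left-rear, around (370,170) in the crop). Its knuckle stands proud of the finger. I'll go lower and probe gently to see what touches first.

arm_command(
  deltas=[
    [[0, 0, 12, 0], [0, 0, 10, 0], [0, 0, 5, 0], [0, 0, 3, 0], [0, 0, 2, 0]],
  ],
)

```text
clock: 4.32
position: [0.3709, 0.0456, -0.0046]
tool_rot: [0.0, 0.698, 0.716, 0.0]
ft_force: [-0.9, -0.6, 0.2]
finger_gap: 0.0855
```

arm_command(
  deltas=[
    [[0, 2, 0, 0], [0, 2, 0, 0], [0, 2, 0, 0], [0, 2, 0, 0], [0, 0, 0, 0]],
  ],
)

```text
clock: 4.95
position: [0.3789, 0.0458, -0.0046]
tool_rot: [0.0, 0.698, 0.716, 0.0]
ft_force: [0.2, -0.4, 0.3]
finger_gap: 0.0855
```

arm_command(
  deltas=[
    [[0, 2, 0, 0], [0, 1, 0, 0], [0, 1, 0, 0], [0, 1, 0, 0], [0, 0, 0, 0]],
  ],
)

```text
clock: 5.58
position: [0.3813, 0.0462, -0.0057]
tool_rot: [-0.002, 0.698, 0.716, -0.002]
ft_force: [-5.9, -2.0, 1.4]
finger_gap: 0.0854
```

```bash
python3 - <<'E'
from h import *
im,d=snapshot('wrist');T=wcloud(d)*1000
s=get_state();print(s['position'],s['ft_force'],s['torque'])
q=T[(d>0)&(d<.16)].reshape(-1,3)
zs=list(range(-112,0,8));ys=list(range(0,84,6))
print('max x;  y bins',ys)
for z in zs:
    row=[]
    for y in ys:
        w=q[(q[:,2]>=z)&(q[:,2]<z+8)&(abs(q[:,1])>=y)&(abs(q[:,1])<y+6)]
        row.append(f"{np.percentile(w[:,0],98):5.1f}" if len(w)>3 else '  -  ')
    print(z,' '.join(row))
im2=cv2.cvtColor(im,cv2.COLOR_RGB2BGR);cv2.imwrite('pics/w1.png',im2)
E
```

```text
[ 0.38126799  0.04624174 -0.0057342 ] [-5.96564918 -2.02717479  2.22400752] [-0.12525482  0.61010886 -0.00798188]
max x;  y bins [0, 6, 12, 18, 24, 30, 36, 42, 48, 54, 60, 66, 72, 78]
-112   -     -     -     -     -     -     -     -     -     -     -     -     -     -  
-104   -    19.7  19.8  19.7  17.9   -     -     -     -     -     -     -     -     -  
-96  11.3  18.9  19.6  18.5  17.2  17.1   -     -     -    11.2   -     -     -     -  
-88  11.2  11.2  11.3  17.1  17.2  17.1  16.9   -     -    11.9  12.0   -     -     -  
-80  10.9  10.8  10.7  10.3  17.0  17.0  16.9  13.7   -    12.2  12.0  12.0   -     -  
-72   -     -     -     -     -    16.5  12.1  12.0  11.7   6.8  11.9  13.3  17.8   -  
-64   -     -     -     -     -     -    11.9  12.4  13.3  11.7  11.7  13.0  19.8  20.2
-56   -     -     -     -     -     -     -    11.3  12.0  11.7   6.4   -    19.9  20.9
-48   -     -     -     -     -     -     -    10.8  10.8   7.0   -     -    19.8  20.7
-40   -     -     -     -     -     -     -    10.7  10.7   6.8   -     -    19.6  20.7
-32   -     -     -     -     -     -     -    10.8  10.8   7.0   -     -    19.7  20.8
-24   -     -     -     -     -     -     -    10.7  10.6   6.5   -     -    19.5  20.7
-16  96.7 101.3  98.9 100.9 102.1 102.2 103.2  95.8  98.7 101.7 101.5 104.1  95.0 102.5
-8 102.0 101.9 102.0 102.1 102.3 102.4 102.6 102.9 103.3 103.8 104.1 104.3 104.7 105.3
```

View pics/w1.png

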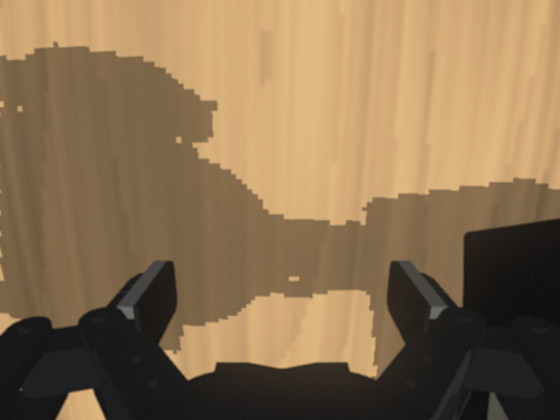

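arm_command(
  deltas=[
    [[0, -4, 0, 0], [0, 0, 3, 0], [0, 0, 1, 0], [0, 0, 0.5, 0], [0, 0, 0, 0]],
  ],
)

```text
clock: 6.25
position: [0.3798, 0.0458, -0.0092]
tool_rot: [0.0, 0.698, 0.716, 0.0]
ft_force: [-0.6, -0.4, -0.3]
finger_gap: 0.0853
```

```bash
cat >> h.py <<'E'
def batt(cam='top',name=None,center=None):
    im,d=snapshot(cam)
    if name: cv2.imwrite(f'pics/{name}.png',cv2.cvtColor(im,cv2.COLOR_RGB2BGR))
    P=cloud(cam,d);x,y=center if center is not None else (.5,.016)
    M=(P[...,2]>.120)&(P[...,2]<.140)&(abs(P[...,0]-x)<.075)&(abs(P[...,1]-y)<.085)
    q=P[M];r=cv2.minAreaRect((q[:,:2]*1000).astype(np.float32))
    (cx,cy),(w,h),a=r
    if w>h: a-=90
    A=np.c_[q[:,0]-cx/1000,q[:,1]-cy/1000,np.ones(len(q))];k=np.ones(len(q),bool)
    for _ in range(4):
        c=np.linalg.lstsq(A[k],q[k,2],rcond=None)[0];k=abs(A@c-q[:,2])<.003
    print('batt',r,'rack',w2r((cx/1e3,cy/1e3)).round(4),'yaw-rack',round(np.radians(a)-PSI,3),'tiltdeg x,y',np.degrees(c[:2]).round(2),'z',c[2].round(4),len(q))
def st():
    s=get_state();print('tcp',s['position'].round(4),'head',round(yhead(),3),'F',s['ft_force'].round(1),'t',round(s['clock'],2))
E
python3 -c "
from h import *
batt(name='t2');st()"
```

```text
batt ((500.720703125, 16.391075134277344), (70.97541046142578, 113.6609115600586), 9.595002174377441) rack [-0.1752  0.0034] yaw-rack 0.144 tiltdeg x,y [0.47 0.14] z 0.1292 1618
tcp [ 0.3798  0.0459 -0.0091] head 0.025 F [-0.7 -0.4  0.1] t 6.3
```

arm_command(
  deltas=[
    [[0, 1, 1, 0], [0, 1, 0.5, 0], [0, 1.5, 0.5, 0], [0, 1.5, 0, 0], [0, 0, 0, 0]],
  ],
)

```text
clock: 6.92
position: [0.382, 0.0463, -0.0124]
tool_rot: [-0.002, 0.698, 0.716, -0.002]
ft_force: [-6.2, -0.9, -0.1]
finger_gap: 0.0854
```

```bash
python3 -c "
from h import *
batt();st()"
```

```text
batt ((500.953857421875, 16.542522430419922), (71.0382308959961, 113.71736145019531), 8.895814895629883) rack [-0.175   0.0036] yaw-rack 0.132 tiltdeg x,y [0.38 0.18] z 0.1294 1617
tcp [ 0.382   0.0463 -0.0124] head 0.025 F [-6.9 -1.6  0.3] t 6.97
```

arm_command(
  deltas=[
    [[0, 1.5, 0, 0], [0, 1.5, 0, 0], [0, 1.5, 0, 0], [0, 1.5, 0, 0], [0, 0, 0, 0]],
  ],
)

```text
clock: 7.6
position: [0.3869, 0.0468, -0.0128]
tool_rot: [-0.003, 0.698, 0.716, -0.002]
ft_force: [-8.5, -0.1, 0.3]
finger_gap: 0.0856
```

```bash
python3 -c "
from h import *
batt();st()"
```

```text
batt ((484.53863525390625, 15.003791809082031), (108.54756927490234, 113.75353240966797), 5.6051459312438965) rack [-0.1915  0.0024] yaw-rack 0.075 tiltdeg x,y [0.5  0.12] z 0.1292 1634
tcp [ 0.3869  0.0468 -0.0128] head 0.026 F [-9.5  1.   1.4] t 7.65
```

arm_command(
  deltas=[
    [[0, 1.5, 0, 0], [0, 1.5, 0, 0], [0, 1.5, 0, 0], [0, 1.5, 0, 0], [0, 0, 0, 0]],
  ],
)

```text
clock: 8.28
position: [0.3873, 0.0469, -0.0124]
tool_rot: [-0.009, 0.697, 0.717, -0.008]
ft_force: [-42.8, -6.7, 48.6]
finger_gap: 0.0857
```

```bash
sed -i 's/    q=P\[M\];r=cv2/    M=cv2.morphologyEx(M.astype(np.uint8),cv2.MORPH_OPEN,np.ones((5,5)));n_,L_,S_,_=cv2.connectedComponentsWithStats(M);M=L_==1+S_[1:,4].argmax()\n    q=P[M];r=cv2/' h.py; python3 -c "
from h import *
batt(center=(.51,.017),name='t3');st()"
```

```text
batt ((504.03350830078125, 16.956558227539062), (70.62670135498047, 113.9101333618164), 4.4533233642578125) rack [-0.1719  0.0039] yaw-rack 0.055 tiltdeg x,y [0.81 0.07] z 0.1295 1424
tcp [ 0.3873  0.0469 -0.0124] head 0.028 F [-42.3  -6.3  47.7] t 8.32
```

arm_command(
  deltas=[
    [[0, -3, -1, 0], [0, -3, -1, 0], [0, -3, -1, 0], [0, -1, 0, 0], [0, 0, 0, 0]],
  ],
)

```text
clock: 8.95
position: [0.3869, 0.046, -0.0081]
tool_rot: [0.0, 0.698, 0.716, 0.0]
ft_force: [0.4, 0.3, 0.1]
finger_gap: 0.0853
```

```bash
python3 -c "
from h import *
batt(center=(.51,.017),name='t4');st();save('scene','s4')
im=cv2.imread('pics/s4.png')[110:310,100:340]; cv2.imwrite('pics/s4c.png',cv2.resize(im,None,fx=3,fy=3,interpolation=3))"
```

```text
batt ((505.02471923828125, 17.28308868408203), (70.80016326904297, 113.75823974609375), 3.0617451667785645) rack [-0.1709  0.0042] yaw-rack 0.03 tiltdeg x,y [ 0.28 -0.01] z 0.1293 1472
tcp [ 0.3869  0.046  -0.0081] head 0.025 F [ 0.2  0.  -0.1] t 9.0
```

View pics/s4c.png

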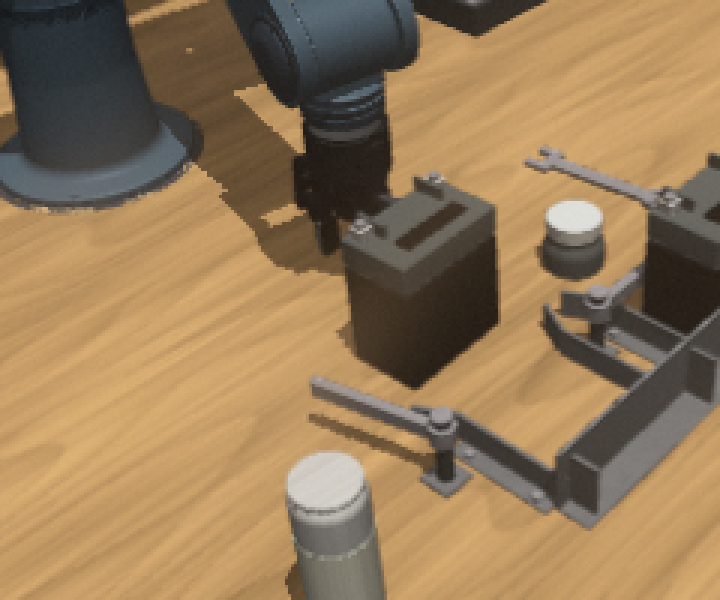

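arm_command(
  deltas=[
    [[0, -3, 0, 0], [-10, 0, 0, 0], [-11, 0, 0, 0], [-10, 0, 0, 0], [0, 0, 0, 0]],
  ],
)

```text
clock: 9.68
position: [0.3847, 0.0141, -0.0081]
tool_rot: [0.0, 0.699, 0.715, 0.0]
ft_force: [-0.3, 0.5, -0.0]
finger_gap: 0.0851
```

arm_command(
  deltas=[
    [[0, 4, 0, 0], [0, 4, 0, 0], [0, 2, 0, 0], [0, 2, 0, 0], [0, 0, 0, 0]],
  ],
)

```text
clock: 10.3
position: [0.3923, 0.0164, -0.0101]
tool_rot: [-0.004, 0.698, 0.716, -0.003]
ft_force: [-8.5, 0.2, -0.3]
finger_gap: 0.0856
```

```bash
python3 -c "
from h import *
batt(center=(.51,.017));st();print(w2r(get_state()['position']))"
```

```text
batt ((505.1724853515625, 17.30502700805664), (70.78329467773438, 113.81491088867188), 2.827040195465088) rack [-0.1708  0.0042] yaw-rack 0.026 tiltdeg x,y [0.47 0.01] z 0.1295 1473
tcp [ 0.3923  0.0164 -0.0101] head 0.027 F [-8.6  0.1 -0.3] t 10.35
[-0.28362461  0.00597133]
```

arm_command(
  deltas=[
    [[0, 1.5, -0.5, 0], [0, 1.5, -0.5, 0], [0, 1.5, 0, 0], [0, 1.5, 0, 0], [0, 0, 0, 0]],
  ],
)

```text
clock: 10.98
position: [0.3968, 0.0171, -0.0098]
tool_rot: [-0.005, 0.697, 0.717, -0.004]
ft_force: [-10.5, 1.0, -1.7]
finger_gap: 0.0856
```

```bash
python3 -c "
from h import *
batt(center=(.51,.017));st();print(w2r(get_state()['position']))"
```

```text
batt ((509.8996276855469, 17.356792449951172), (71.10431671142578, 113.79396057128906), 2.575059413909912) rack [-0.166   0.0042] yaw-rack 0.022 tiltdeg x,y [0.54 0.04] z 0.1295 1464
tcp [ 0.3968  0.0171 -0.0098] head 0.027 F [-10.8   1.6  -0.5] t 11.03
[-0.2790836   0.00652518]
```

arm_command(
  deltas=[
    [[0, 3, 0, 0], [0, 3, 0, 0], [0, 4, 0, 0], [0, 4, 0, 0], [0, 4, 0, 0]],
  ],
)

```text
clock: 11.65
position: [0.4147, 0.0174, -0.01]
tool_rot: [-0.006, 0.698, 0.716, -0.004]
ft_force: [-12.3, -0.6, -1.1]
finger_gap: 0.0855
```

```bash
python3 -c "
from h import *
batt(center=(.525,.017));st();print(w2r(get_state()['position']))"
```

```text
batt ((527.7431640625, 17.307758331298828), (71.04972839355469, 114.03330993652344), 1.7272038459777832) rack [-0.1482  0.0037] yaw-rack 0.007 tiltdeg x,y [0.33 0.31] z 0.1296 1463
tcp [ 0.4155  0.0173 -0.0097] head 0.026 F [-10.4   0.2  -1.2] t 11.7
[-0.26046494  0.00630397]
```

arm_command(
  deltas=[
    [[0, 4, 0, 0], [0, 4, 0, 0], [0, 4, 0, 0], [0, 4, 0, 0], [0, 4, 0, 0]],
  ],
)

```text
clock: 12.32
position: [0.4347, 0.0179, -0.01]
tool_rot: [-0.006, 0.698, 0.716, -0.004]
ft_force: [-11.4, 0.3, -0.5]
finger_gap: 0.0857
```

arm_command(
  deltas=[
    [[0, 4, 0, 0], [0, 4, 0, 0], [0, 4, 0, 0], [0, 4, 0, 0], [0, 4, 0, 0]],
  ],
)

```text
clock: 12.95
position: [0.4547, 0.0183, -0.01]
tool_rot: [-0.005, 0.698, 0.716, -0.004]
ft_force: [-11.7, -0.0, -0.4]
finger_gap: 0.0855
```

```bash
python3 -c "
from h import *
batt(center=(.566,.017),name='t5');st();print(w2r(get_state()['position']))
im=cv2.imread('pics/t5.png')[130:300,150:420]; cv2.imwrite('pics/t5c.png',cv2.resize(im,None,fx=2.9,fy=2.9,interpolation=3))"
```

```text
batt ((567.6329345703125, 18.40826416015625), (71.34517669677734, 113.75410461425781), 1.6283034086227417) rack [-0.1083  0.0039] yaw-rack 0.005 tiltdeg x,y [ 0.26 -0.03] z 0.1295 1441
tcp [ 0.4555  0.0182 -0.0098] head 0.026 F [-11.    0.9  -1.3] t 13.0
[-0.22044445  0.00630497]
```

View pics/t5c.png

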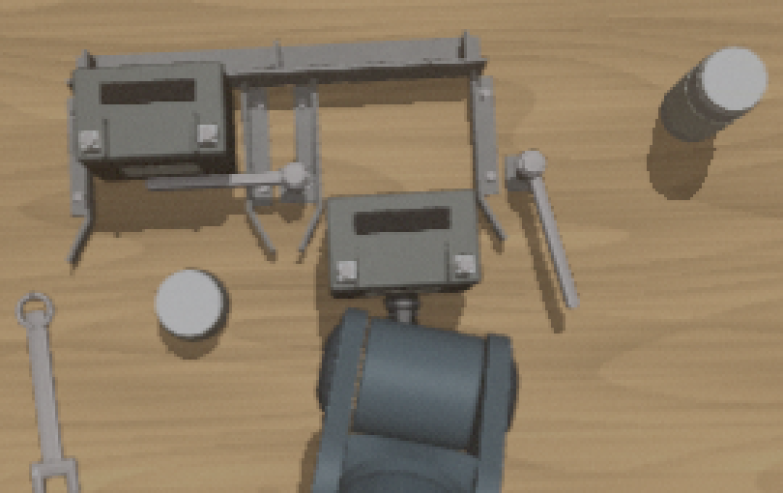

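arm_command(
  deltas=[
    [[-0.4, 4, 0, 0], [-0.4, 4, 0, 0], [-0.4, 4, 0, 0], [-0.4, 4, 0, 0], [-0.4, 4, 0, 0]],
  ],
)

```text
clock: 13.62
position: [0.4747, 0.0169, -0.0101]
tool_rot: [-0.006, 0.698, 0.717, -0.004]
ft_force: [-12.5, 1.1, -0.7]
finger_gap: 0.0856
```

arm_command(
  deltas=[
    [[-0.4, 4, 0, 0], [-0.4, 4, 0, 0], [-0.4, 4, 0, 0], [0, 4, 0, 0], [0, 4, 0, 0]],
  ],
)

```text
clock: 14.25
position: [0.4948, 0.0161, -0.0102]
tool_rot: [-0.005, 0.698, 0.716, -0.004]
ft_force: [-12.7, 0.3, 1.1]
finger_gap: 0.0851
```

```bash
python3 -c "
from h import *
batt(center=(.607,.017),name='t6');st();print(w2r(get_state()['position']))"
```

```text
batt ((607.5663452148438, 16.471839904785156), (71.10182189941406, 113.75666809082031), 1.2931314706802368) rack [-0.0684  0.001 ] yaw-rack -0.0 tiltdeg x,y [0.09 0.35] z 0.1296 1433
tcp [ 0.4956  0.0161 -0.0099] head 0.027 F [-10.7   1.9  -1.5] t 14.3
[-0.1804129   0.00320428]
```

Square and centred, no tilt. Carry on.

arm_command(
  deltas=[
    [[0, 4, 0, 0], [0, 4, 0, 0], [0, 4, 0, 0], [0, 4, 0, 0], [0, 4, 0, 0]],
  ],
)

```text
clock: 14.92
position: [0.5147, 0.0166, -0.0104]
tool_rot: [-0.006, 0.698, 0.716, -0.004]
ft_force: [-12.7, -0.0, -0.7]
finger_gap: 0.0854
```

arm_command(
  deltas=[
    [[0, 4, 0, 0], [0, 4, 0, 0], [0, 4, 0, 0], [0, 4, 0, 0], [0, 4, 0, 0]],
  ],
)

```text
clock: 15.55
position: [0.5348, 0.017, -0.0104]
tool_rot: [-0.005, 0.698, 0.716, -0.004]
ft_force: [-12.3, -0.7, 0.6]
finger_gap: 0.0854
```

arm_command(
  deltas=[
    [[0, 4, 0, 0], [0, 4, 0, 0], [0, 3, 0, 0], [0, 3, 0, 0], [0, 2, 0, 0]],
  ],
)

```text
clock: 16.18
position: [0.5509, 0.0174, -0.0104]
tool_rot: [-0.005, 0.698, 0.716, -0.004]
ft_force: [-13.1, 0.3, -0.8]
finger_gap: 0.0854
```

```bash
python3 -c "
from h import *
batt(center=(.665,.017),name='t7');st();print(w2r(get_state()['position']))
batt(center=(.6706,.208))"
```

```text
batt ((663.294189453125, 17.834815979003906), (71.3991470336914, 113.01888275146484), 0.9101812243461609) rack [-0.0127  0.0011] yaw-rack -0.007 tiltdeg x,y [0.56 0.16] z 0.1294 1396
tcp [ 0.5512  0.0174 -0.0103] head 0.026 F [-10.7  -0.5  -2. ] t 16.23
[-0.12477237  0.0032268 ]
batt ((671.2327270507812, 207.88116455078125), (71.66253662109375, 115.14044189453125), 0.9488697648048401) rack [-0.0004  0.1909] yaw-rack -0.006 tiltdeg x,y [0.53 0.25] z 0.1297 1428
```

arm_command(
  deltas=[
    [[0, 2, 0, 0], [0, 2, 0, 0], [0, 1.5, 0, 0], [0, 1.5, 0, 0], [0, 1, 0, 0]],
  ],
)

```text
clock: 16.9
position: [0.5588, 0.0176, -0.0104]
tool_rot: [-0.005, 0.698, 0.716, -0.004]
ft_force: [-12.5, -0.4, 0.4]
finger_gap: 0.0854
```

arm_command(
  deltas=[
    [[0, 1, 0, 0], [0, 1, 0, 0], [0, 1, 0, 0], [0, 1, 0, 0], [0, 0.5, 0, 0]],
  ],
)

```text
clock: 17.52
position: [0.5633, 0.0177, -0.0104]
tool_rot: [-0.005, 0.698, 0.716, -0.004]
ft_force: [-12.9, -0.5, 0.6]
finger_gap: 0.0853
```

```bash
python3 -c "
from h import *
batt(center=(.67,.017),name='t8');st();print(w2r(get_state()['position']))"
```

```text
batt ((675.9061279296875, 17.83282470703125), (71.79315185546875, 113.59651947021484), 1.4229156970977783) rack [-0.0001  0.0008] yaw-rack 0.002 tiltdeg x,y [ 0.85 -0.21] z 0.1296 1387
tcp [ 0.5634  0.0177 -0.0104] head 0.026 F [-12.2  -1.1  -0.5] t 17.57
[-0.112602    0.00324695]
```

Not yet seated by force; go in 1 mm steps.

arm_command(
  deltas=[
    [[0, 1, 0, 0], [0, 0.5, 0, 0], [0, 0.5, 0, 0], [0, 0, 0, 0], [0, 0, 0, 0]],
  ],
)

```text
clock: 18.2
position: [0.5644, 0.0178, -0.0103]
tool_rot: [-0.006, 0.698, 0.716, -0.005]
ft_force: [-17.9, -0.0, 5.7]
finger_gap: 0.0856
```

arm_command(
  deltas=[
    [[0, 1, 0, 0], [0, 0.5, 0, 0], [0, 0.5, 0, 0], [0, 0, 0, 0], [0, 0, 0, 0]],
  ],
)

```text
clock: 18.82
position: [0.5644, 0.0182, -0.0113]
tool_rot: [-0.008, 0.698, 0.716, -0.006]
ft_force: [-23.9, -0.9, 5.3]
finger_gap: 0.085
```

arm_command(
  deltas=[
    [[0, -4, 0, 0], [0, -4, -1.5, 0], [0, 0, -1.5, 0], [0, 4, 0, 0], [0, 3, 0, 0]],
  ],
)

```text
clock: 19.45
position: [0.5645, 0.0176, -0.0071]
tool_rot: [-0.007, 0.698, 0.716, -0.006]
ft_force: [-26.0, 0.6, 3.6]
finger_gap: 0.0852
```

arm_command(
  deltas=[
    [[0, 1, 0, 0], [0, 1, 0, 0], [0, 1, 0, 0], [0, 1, 0, 0], [0, 0, 0, 0]],
  ],
)

```text
clock: 20.08
position: [0.5639, 0.0185, -0.0098]
tool_rot: [-0.011, 0.698, 0.716, -0.009]
ft_force: [-32.0, 0.3, 4.2]
finger_gap: 0.0852
```

```bash
python3 -c "
from h import *
batt(center=(.67,.017),name='t9');st();print(w2r(get_state()['position']))"
```

```text
batt ((677.1522827148438, 17.83220672607422), (72.16677856445312, 113.24820709228516), 0.44456666707992554) rack [0.0012 0.0008] yaw-rack -0.015 tiltdeg x,y [0.87 0.11] z 0.1297 1417
tcp [ 0.5639  0.0185 -0.0098] head 0.026 F [-30.4   1.    2.6] t 20.12
[-0.11198988  0.00405411]
```

arm_command(
  deltas=[
    [[0, -15, -5, 0], [0, -30, -10, 0], [0, -35, -12, 0], [0, -35, -15, 0], [0, -35, -14, 0]],
  ],
)

```text
clock: 20.75
position: [0.4261, 0.0126, 0.053]
tool_rot: [0.001, 0.698, 0.716, 0.001]
ft_force: [-0.1, 0.3, 0.8]
finger_gap: 0.0854
```

```bash
python3 -c "
from h import *
batt(center=(.67,.017),name='t10');st();print(w2r(get_state()['position']))
save('scene','s10')
im=cv2.imread('pics/t10.png')[120:290,150:420]; cv2.imwrite('pics/t10c.png',cv2.resize(im,None,fx=2.9,fy=2.9,interpolation=3))
d=snapshot('top')[1];P=cloud('top',d)
M=(P[...,2]>.045)&(P[...,2]<.066)&(P[...,0]>.50)&(P[...,0]<.61)&(P[...,1]>-.18)&(P[...,1]<-.09)
q=P[M];f=np.polyfit(q[:,0],q[:,1],1);print('bar th',np.pi/2+np.arctan(f[0])-PSI)
x,y=r2w(-.26,-.165);plan(x,y,.046,np.pi/2+PSI,10)
"
```

```text
batt ((676.765625, 17.95206069946289), (71.9814682006836, 113.18580627441406), 0.4713778793811798) rack [0.0008 0.0009] yaw-rack -0.015 tiltdeg x,y [0.66 0.05] z 0.1296 1413
tcp [0.4228 0.0132 0.053 ] head 0.026 F [-0.1  0.3 -1.2] t 20.8
[-0.25326636  0.00206736]
bar th 1.7972897376372308
[-16.6, -1.1, 0.7, np.float64(-0.157)]
[-16.3, -3.7, 0.7, np.float64(-0.157)]
[-15.5, -6.1, 0.7, np.float64(-0.157)]
[-14.3, -8.5, 0.7, np.float64(-0.157)]
[-12.8, -10.6, 0.7, np.float64(-0.157)]
[-11.0, -12.5, 0.7, np.float64(-0.157)]
[-8.9, -14.1, 0.7, np.float64(-0.157)]
[-6.6, -15.3, 0.7, np.float64(-0.157)]
[-4.2, -16.2, 0.7, np.float64(-0.157)]
[-1.6, -16.6, 0.7, np.float64(-0.157)]
```

View pics/t10c.png

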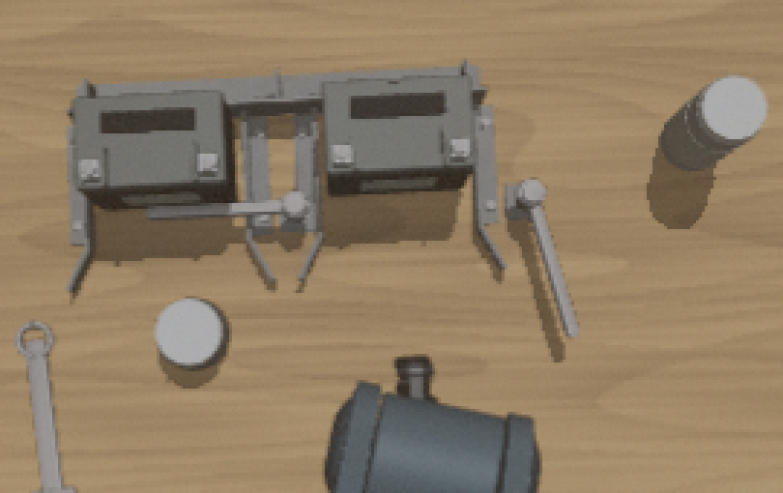

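arm_command(
  deltas=[
    [[-16.5, -1, 0.7, -0.157], [-16, -4, 0.7, -0.157], [-15.5, -6, 0.7, -0.157], [-14, -8.5, 0.7, -0.157], [-13, -10.5, 0.7, -0.157]],
  ],
  jaw=1,
)

```text
clock: 21.52
position: [0.4242, -0.071, 0.0486]
tool_rot: [0.001, 0.369, 0.929, 0.0]
ft_force: [0.7, -1.0, -0.2]
finger_gap: 0.0
```

arm_command(
  deltas=[
    [[-11, -12.5, 0.7, -0.157], [-9, -14, 0.7, -0.157], [-6.6, -15, 0.7, -0.157], [-4, -16, 0.7, -0.157], [-1.6, -16.6, 0.7, -0.157]],
  ],
)

```text
clock: 22.15
position: [0.421, -0.1541, 0.0451]
tool_rot: [0.001, -0.015, 1.0, -0.0]
ft_force: [1.0, -0.3, 0.2]
finger_gap: -0.0004
```

```bash
cat >> h.py <<'E'
def edges(cx,cy,P):
    M=(P[...,2]>.120)&(P[...,2]<.136)&(abs(P[...,0]-cx)<.06)&(abs(P[...,1]-cy)<.07);q=P[M]
    out=[]
    for f in (np.min,np.max):
        xs=[];ys=[]
        for y in np.arange(cy-.05,cy+.0501,.004):
            w=q[abs(q[:,1]-y)<.002]
            if len(w)>4: xs.append(f(w[:,0]));ys.append(y)
        c=np.polyfit(ys,xs,1);r=np.array(xs)-np.polyval(c,ys);k=abs(r)<.0015
        c=np.polyfit(np.array(ys)[k],np.array(xs)[k],1);out.append((round(-c[0],4),round(np.polyval(c,cy),4)))
    return out
E
python3 -c "
from h import *
st();print(w2r(get_state()['position']))
d=snapshot('top')[1];P=cloud('top',d)
print('loose',edges(.6765,.018,P));print('parked',edges(.671,.208,P))
for _ in range(2):
    d=snapshot('top')[1];P=cloud('top',d);print('loose',edges(.6765,.018,P));print('parked',edges(.671,.208,P))
x,y=r2w(-.141,-.165);plan(x,y,.046,np.pi/2+PSI,5)
p=np.array([-.0485,-.105]);r=.095
for th in np.arange(1.8,-.01,-.15):
    u=np.array([-np.sin(th),np.cos(th)]);n=np.array([np.cos(th),np.sin(th)])
    print(round(th,2),((p+r*u-n*(.005+.0145*abs(n[1])+.011*abs(n[0])))*1000).round(1))
"
```

```text
tcp [ 0.421  -0.1541  0.0451] head 1.6 F [ 1.  -0.3  0.2] t 22.15
[-0.25883978 -0.16515308]
loose [(np.float64(0.0232), np.float64(0.6419)), (np.float64(0.0276), np.float64(0.7117))]
parked [(np.float64(0.024), np.float64(0.6355)), (np.float64(0.033), np.float64(0.7051))]
loose [(np.float64(0.023), np.float64(0.6422)), (np.float64(0.0255), np.float64(0.7116))]
parked [(np.float64(0.0249), np.float64(0.6355)), (np.float64(0.0281), np.float64(0.7052))]
loose [(np.float64(0.0194), np.float64(0.642)), (np.float64(0.0241), np.float64(0.7112))]
parked [(np.float64(0.0274), np.float64(0.6356)), (np.float64(0.0239), np.float64(0.7052))]
[-23.6, -0.0, -0.2, np.float64(-0.001)]
[-23.6, -0.0, -0.2, np.float64(-0.001)]
[-23.6, -0.0, -0.2, np.float64(-0.001)]
[-23.6, -0.0, -0.2, np.float64(-0.001)]
[-23.6, -0.1, -0.2, np.float64(-0.001)]
1.8 [-136.1 -147.6]
1.65 [-141.6 -132.8]
1.5 [-144.7 -118.5]
1.35 [-145.9 -105.2]
1.2 [-145.2  -91.5]
1.05 [-142.4  -77.7]
0.9 [-137.3  -64.1]
0.75 [-130.   -51.1]
0.6 [-120.5  -39.2]
0.45 [-108.9  -28.7]
0.3 [-95.5 -20.1]
0.15 [-80.5 -13.8]
0.0 [-64.5 -10. ]
```

arm_command(
  deltas=[
    [[-24, 0, 0, 0], [-24, 0, 0, 0], [-24, 0, 0, 0], [-24, 0, 0, 0], [-22, 0, 0, 0]],
  ],
)

```text
clock: 22.92
position: [0.5389, -0.149, 0.0447]
tool_rot: [0.0, -0.011, 1.0, 0.0]
ft_force: [0.7, -0.9, 0.7]
finger_gap: -0.0001
```

```bash
python3 -c "
from h import *
st();print(w2r(get_state()['position']))
save('scene','s11');save('top','t11')
a=cv2.imread('pics/s11.png')[170:350,130:400];b=cv2.imread('pics/t11.png')[120:300,200:470]
cv2.imwrite('pics/c11.png',cv2.resize(np.vstack([a,b]),None,fx=1.66,fy=1.66,interpolation=3))
"
```

```text
tcp [ 0.5389 -0.149   0.0447] head 1.593 F [ 0.7 -0.9  0.7] t 22.93
[-0.14087384 -0.16279351]
```

View pics/c11.png

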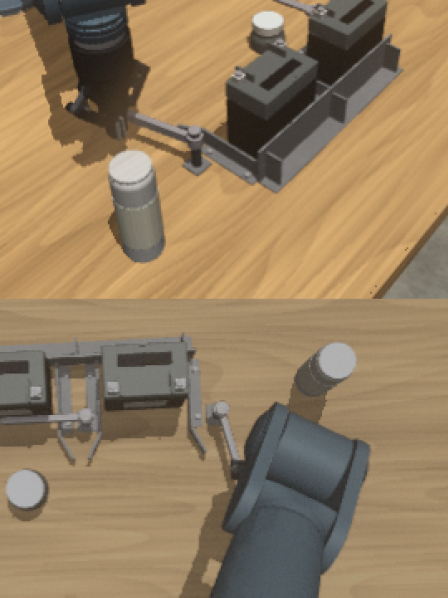

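arm_command(
  deltas=[
    [[-2, 14, 0, 0], [2.5, 14, 0, 0], [3, 14.5, 0, 0], [1, 14, 0, 0], [-1, 14, 0, 0]],
  ],
)

```text
clock: 23.65
position: [0.5321, -0.0784, 0.0449]
tool_rot: [0.0, -0.012, 1.0, -0.0]
ft_force: [0.4, -0.7, -0.0]
finger_gap: -0.0002
```

```bash
cat >> h.py <<'E'
def bar():
    d=snapshot('top')[1];P=cloud('top',d)
    L=(P-np.array([*O,0]));c,s=np.cos(PSI),np.sin(PSI);X=c*L[...,0]+s*L[...,1];Y=-s*L[...,0]+c*L[...,1]
    dx=X+.0485;dy=Y+.105;r=np.hypot(dx,dy);th=np.arctan2(-dx,dy)
    M=(P[...,2]>.044)&(P[...,2]<.066)&(r>.03)&(r<.118)&(th>-.3)&(th<2.3)&(X<-.04)&(X>-.2)
    h,e=np.histogram(th[M],bins=52,range=(-.3,2.3));i=h.argmax();print('bar th hist',e[i].round(2),np.median(th[M][abs(th[M]-e[i]-.025)<.1]).round(3),h.max(),M.sum())
E
python3 -c "
from h import *
st();print(w2r(get_state()['position']));bar()
"
```

```text
tcp [ 0.5321 -0.0784  0.0449] head 1.595 F [ 0.4 -0.7 -0. ] t 23.65
[-0.14609437 -0.0920192 ]
bar th hist -0.3 nan 0 0
  return _methods._mean(a, axis=axis, dtype=dtype,
  ret = ret.dtype.type(ret / rcount)
```

```bash
python3 -c "
from h import *
save('scene','s12')
a=cv2.imread('pics/s12.png')[170:350,130:400]
cv2.imwrite('pics/c12.png',cv2.resize(a,None,fx=2.9,fy=2.9,interpolation=3))
"
```

```text
(no output)
```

View pics/c12.png

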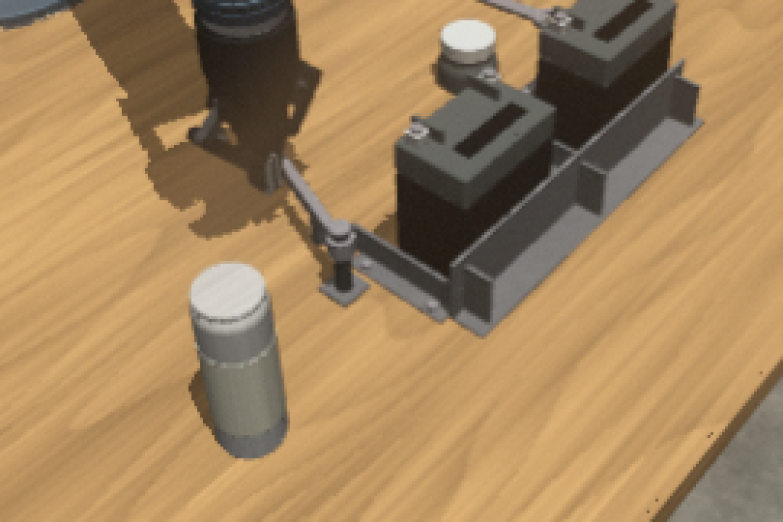

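arm_command(
  deltas=[
    [[-3.6, 14, 0, 0], [-5, 13.6, 0, 0], [-7.3, 13, 0, 0], [-9.5, 12, 0, 0], [-11.5, 10.5, 0, 0]],
  ],
)

```text
clock: 24.38
position: [0.5683, -0.0145, 0.0447]
tool_rot: [-0.0, -0.012, 1.0, 0.0]
ft_force: [0.1, -0.7, 0.6]
finger_gap: 0.0
```

arm_command(
  deltas=[
    [[-7, 5, 0, 0], [-7, 4, 0, 0], [-7, 3, 0, 0], [-7, 3, 0, 0], [-5, 2, 0, 0]],
  ],
)

```text
clock: 25.0
position: [0.6007, 0.0024, 0.0448]
tool_rot: [-0.0, -0.012, 1.0, 0.0]
ft_force: [-0.0, -0.0, -0.2]
finger_gap: 0.0002
```

```bash
python3 -c "
from h import *
st();print(w2r(get_state()['position']))
save('scene','s13')
a=cv2.imread('pics/s13.png')[170:350,130:400]
cv2.imwrite('pics/c13.png',cv2.resize(a,None,fx=2.9,fy=2.9,interpolation=3))
"
```

```text
tcp [0.6007 0.0024 0.0448] head 1.595 F [-0.  -0.  -0.2] t 25.0
[-0.07565021 -0.01282518]
```

View pics/c13.png

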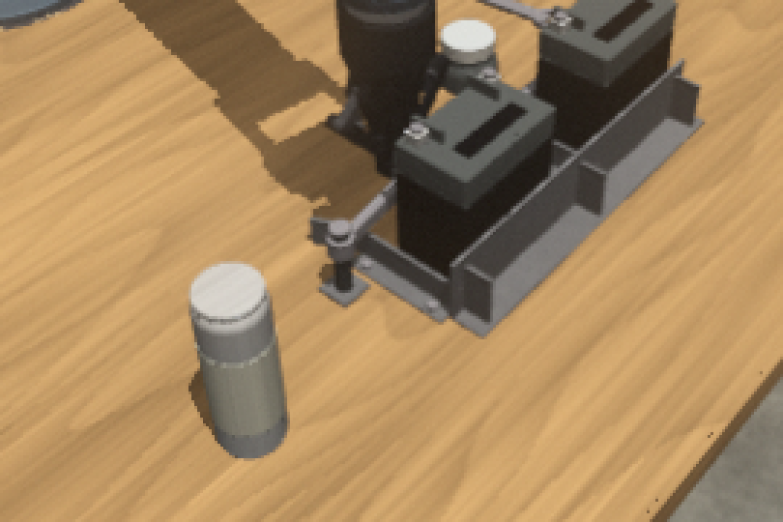

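Bar nearly closed; final approach until the stop is felt.

arm_command(
  deltas=[
    [[-3, 1, 0, 0], [-3, 0, 0, 0], [-2, 0, 0, 0], [-2, 0, 0, 0], [0, 0, 0, 0]],
  ],
)

```text
clock: 25.68
position: [0.6105, 0.0035, 0.0449]
tool_rot: [0.0, -0.012, 1.0, -0.0]
ft_force: [1.1, -0.2, 0.1]
finger_gap: 0.0003
```

arm_command(
  deltas=[
    [[-1, 0, 0, 0], [-1, 0, 0, 0], [-1, 0, 0, 0], [0, 0, 0, 0], [0, 0, 0, 0]],
  ],
)

```text
clock: 26.3
position: [0.6116, 0.0037, 0.0447]
tool_rot: [-0.002, -0.012, 1.0, 0.0]
ft_force: [-7.3, 0.6, 6.2]
finger_gap: -0.0003
```

arm_command(
  deltas=[
    [[-0.7, 0, 0, 0], [-0.7, 0, 0, 0], [0, 0, 0, 0], [0, 0, 0, 0], [0, 0, 0, 0]],
  ],
)

```text
clock: 26.92
position: [0.6117, 0.0037, 0.0447]
tool_rot: [-0.004, -0.012, 1.0, 0.0]
ft_force: [-14.2, -1.8, 9.9]
finger_gap: -0.0
```

arm_command(
  deltas=[
    [[8, 0, 0, 0], [20, 0, 0, 0], [35, 0, -5, 0], [45, 0, -20, 0], [45, 0, -30, 0]],
  ],
)

```text
clock: 27.55
position: [0.46, 0.0001, 0.0996]
tool_rot: [-0.0, -0.012, 1.0, 0.0]
ft_force: [0.3, -0.3, 1.4]
finger_gap: -0.0003
```

arm_command(
  deltas=[
    [[40, 0, -20, 0], [0, -30, -30, 0], [0, -30, -20, 0], [0, 0, 0, 0], [0, 0, 0, 0]],
  ],
)

```text
clock: 28.18
position: [0.4227, -0.0604, 0.169]
tool_rot: [-0.0, -0.012, 1.0, 0.0]
ft_force: [0.6, -0.4, -1.0]
finger_gap: 0.0001
```

```bash
python3 -c "
from h import *
st();bar();batt(center=(.67,.017),name='t14');batt(center=(.671,.208))
d=snapshot('top')[1];P=cloud('top',d);print(edges(.6765,.018,P),edges(.671,.208,P))
M=(P[...,2]>.045)&(P[...,2]<.066)&(P[...,0]>.60)&(P[...,0]<.637)
for a,b in((-.07,.03),(.12,.22)):
    q=P[M&(P[...,1]>a)&(P[...,1]<b)];f=np.polyfit(q[:,1],q[:,0],1);print('bar line angle',-f[0],len(q),q.max(0),np.polyval(f,(a+b)/2))
for t in('spray','grease','wrench','bar_end'):
    r=place_of('top',t)[:1]
    for q in r: u,v=q['position'][0]*560,q['position'][1]*420;print(t,q['p'],onplane('top',u,v,.05 if t=='bar_end' else 0).round(4))
save('scene','s14')
a=cv2.imread('pics/s14.png')[170:350,130:400];b=cv2.imread('pics/t14.png')[120:300,150:420]
cv2.imwrite('pics/c14.png',cv2.resize(np.vstack([a,b]),None,fx=1.66,fy=1.66,interpolation=3))
"
```

```text
tcp [ 0.4227 -0.0604  0.169 ] head 1.595 F [ 0.6 -0.4 -1. ] t 28.18
bar th hist -0.05 -0.009 69 183
batt ((678.06396484375, 17.690242767333984), (113.1285171508789, 71.88446044921875), 89.66985321044922) rack [0.0021 0.0006] yaw-rack -0.029 tiltdeg x,y [0.87 0.15] z 0.1295 1398
batt ((671.2372436523438, 207.79197692871094), (71.57555389404297, 115.38324737548828), 1.5701667070388794) rack [-0.0004  0.1909] yaw-rack 0.004 tiltdeg x,y [0.43 0.07] z 0.1297 1404
[(np.float64(0.0277), np.float64(0.6421)), (np.float64(0.0244), np.float64(0.7113))] [(np.float64(0.0296), np.float64(0.6356)), (np.float64(0.0328), np.float64(0.7052))]
bar line angle 0.020669241384756565 206 [0.63532506 0.02966839 0.06346556] 0.6292228730755097
bar line angle -0.0047133128711044185 243 [0.63696912 0.21998778 0.06542538] 0.6264041949391288
spray 0.92 [ 0.6896 -0.2278  0.    ]
grease 0.75 [0.5254 0.1787 0.    ]
wrench 0.71 [0.463 0.317 0.   ]
bar_end 0.49 [0.6289 0.0108 0.05  ]
```

View pics/c14.png

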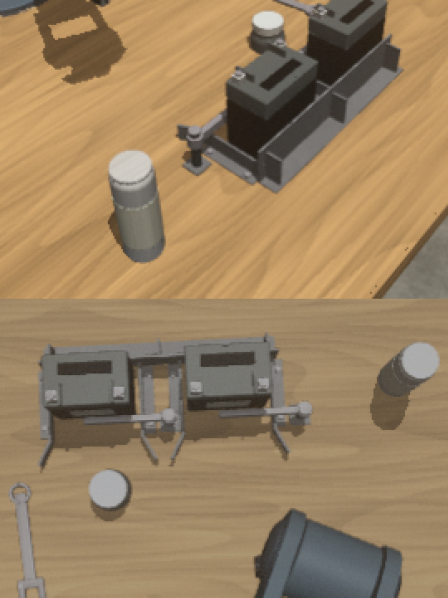

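```bash
python3 -c "
from h import *
a=cv2.imread('pics/top0.png').astype(int);b=cv2.imread('pics/t14.png').astype(int);d=abs(a-b).max(2)
for n,(x0,x1,y0,y1) in dict(spray=(375,420,140,200),grease=(198,232,218,252),wrench=(155,180,228,303),parked=(172,232,145,200)).items(): print(n,(d[y0:y1,x0:x1]>40).mean().round(3))
job_done()"
```

```text
spray 0.0
grease 0.0
wrench 0.0
parked 0.0
the job is handed in; nothing more can be done
```

The battery is home in the right-hand bay and its retaining bar is fully closed. The job was handed in at about 28 s with the arm well clear. One part of the instruction was not met exactly: it was the gripper's knuckles, not the fingertips, that pushed the battery.

**What I did**
- **Squaring:** I nudged the battery's left rear side to square it up.
- **Push home:** I then slid it straight in with a centred push of about 10–13 N until the push force rose past 30 N at the back stop.
- **Bar:** I pushed the bar round with the shut fingertips until it met its stop (about 14 N), then backed away.

**What did not go to plan**
- **Contact height:** with the tool pointing down, the knuckles stand about 18 mm proud of the fingers. They made contact about 55–60 mm up, a little above your 50 mm tipping guide. The measured lid tilt stayed within about 0.5° of its starting reading (noise level) throughout.
- **Bench contact:** once during squaring the fingertips caught on the bench (about 43 N sideways, 48 N vertical at the wrist). I backed off at once and went on with the fingers higher.

**Last checks**
- **Battery position:** it stands within about 1–2 mm of the rack origin. Its lid edges are parallel to the parked battery's to within about 0.01 rad.
- **Disagreement:** one rectangle fit gave the yaw as -0.015 to -0.03 rad. I trusted the edge fit instead, which gave about 0 to 0.005 rad.
- **Bar angle:** about -0.01 rad, which is closed within measuring error.
- **Surroundings:** the pictures from before and after show no change at the spray can, grease jar, wrench or parked battery. The network's positions for the spray can and grease jar had shifted by around 10 mm, which I put down to its own scatter.

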